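# Free the carved plaque from the hold-down

## Task

Free the carved plaque: with the fingers, gently push the counterweighted hold-down arm up by its crossbar, past its balance point, so that it stays raised by itself. Then gently push the plaque sideways along the bench until its straight side lies flat against the dark wooden stop batten. Grip and lift nothing (the arm is only pushed, the plaque stays flat on the bench), and leave the tools and other things lying around alone.

Things in the scene. Friction and masses are not known exactly. Their poses are not given: they have to be found in the camera images.
- post: Dark steel post of the hold-down, fixed to the bench: a 130 x 110 mm foot with two upright cheeks, 62 mm wide over all, 91 mm high. Origin on the bench surface straight below the hinge. Its -x axis points the way the lowered hold-down arm reaches (towards the robot's side), its y axis is level and parallel to the hinge, z is up.
- pivot (a point): Hinge axis of the hold-down arm, 65 mm above the bench, midway between the cheeks; the axis runs along the post's y.
- holddown (a joint): Angle of the hold-down arm, rad. About 0: lowered, its pad on the plaque and the beam sloping up 0.436 rad (25 degrees) from the hinge; it grows as the arm is pushed up. It balances at about 0.6: below that it falls back, beyond it swings on by itself, slowed by a damped hinge, to its stop at 1.15 (upright) and stays. It takes 2 to 4 N square to the beam at first, then less.
- crossbar (a point): Centre of the crossbar at the arm's free end: a steel sleeve 16 mm thick, 130 mm long, level, parallel to the hinge, turning freely on its axle (so fingers roll along it). 245 mm from the hinge axis; sticks out 53 mm either side of the beam. Lowered, it is 168 mm above the bench, 222 mm from the hinge along the post's -x; the way in under it from the robot's side is open.
- pad (a point): Underside centre of the arm's round rubber pad, 36 mm across. It hangs from the beam on an upright stem 12 mm thick and, lowered, is 130 mm from the hinge along the post's -x; raised, it sticks out about 105 mm from the hinge that way, 170 mm above the bench. The beam is wood, 24 mm wide and 26 mm thick, straight from hinge to crossbar.
- counterweight (a point): Centre of the round steel counterweight, 66 mm across, 77 mm above the hinge with the arm lowered; it swings back and down behind the post as the arm rises.
- plaque: Loose carved plaque of light wood lying flat under the pad: 140 mm (its x) by 120 mm (its y), 30 mm thick, 0.2 to 0.45 kg. Origin at the centre of its underside. Its sides at y = +60 and -60 mm are straight, parallel to its x; its x ends are lobed. At the start it is within about 10 degrees of the batten's direction.
- batten: Dark wooden stop batten fixed to the bench on the plaque's left or right (it changes): 220 mm long (its x), 25 mm thick (its y), 36 mm high, origin at its underside's centre. Flush means plaque and batten origins are 72.5 mm apart along its y. A flat fixed sharpening stone in a tray (200 x 75 x 24 mm) lies on the other side; 70 mm or more of bench is free beside the plaque.
Not all that is in view belongs to the job. Leave any red look-alike of the batten alone. Several things have the shape of the plaque; the one meant has the colours described above.

How it is judged:
By the outcome, as a careful person would: the job done as asked, in the order asked, and still so for the second after the job is handed in, with the robot touching nothing.
It also fails if it takes over 59 s, if anything falls off the work surface, if the arm or the gripper's body presses on something with over 40 N, if the wrist force passes 120 N, or if a joint passes its speed limit or range.

## Robot

A 6-joint arm with a two-finger parallel gripper is mounted at the origin on the work surface. World frame = base frame: x ahead of the robot, y to its left, z up, the work surface at z = 0. Lengths are in m, angles in rad, forces in N, time in s.
With the tool pointing down it reaches from about 0.375 to 0.9 m from the base axis. Payload 3.1 kg.
Tool frame: the origin (TCP) lies at the very end of the fingers, on their centre line; the grasp point (between the pads) lies 19 mm behind it; z points along the fingers, y is the line along which they close (so a half turn about z gives the same grasp; the last joint's range is limited). The gripper opens to 87 mm and grips with 3 to 60 N. Pads are 19 mm wide; open, the fingers measure 117 mm over their backs; the gripper's body (75 mm by 190 mm) begins 51 mm behind the grasp point.
Start: joints at [1.062, 0.527, 1.433, -0, 1.181, -0.178], TCP at [0.203, 0.591, 0.184] pointing down, gripper open.
Joint ranges: [-3.08, 3.08], [-0.75, 2.2], [0.22, 2.44], [-1.43, 4.57], [0, 2.65], [-2.85, 2.85]. Speed limits (rad/s): [2.79, 2.79, 3.14, 3.14, 3.14, 3.14].

## Interface

Orientations are given as a unit quaternion [x, y, z, w].
In Python, from rig import status, viewer, robot gives the robot as it stands.
- The arm moves only by the tool arm_command, never from a script. Its arguments are lists of equal length, an entry for each row: "delta_rot": the turn, a rotation vector about the tool's x, y, z in degrees, a list of three; "delta_pos": the shift along the tool's x, y, z in m, a list of three; "gripper": the closure, from -1 (fully open) to 1 (shut). In form: {"delta_rot": [[rx, ry, rz], ...], "delta_pos": [[dx, dy, dz], ...], "gripper": [gripper, ...]}. A call has 1 to 12 rows; each row is the pose to reach, as a shift and turn from the pose commanded when the call began, along the tool's axes at that moment; what a row does not reach only later rows make up. A row lasts 1/12 s, in which the tool goes at most 41.7 mm and 7.16 degrees, less where a joint would pass 70% of its speed; a pose out of reach is approached as far as the arm can. A call with a gripper value outside its range is refused whole. The fingers move at their own pace and stop on an object; "grip_force" is the grip in N (left out, the last holds). Time passes only in rows, so rows that repeat a pose let the fingers close. It gives the time, the measured TCP pose, the force, the opening and the grip force at its end, in the units of the state.
- status.get_obs(): the state, without advancing time (a new reading comes with each control period).
- viewer.camera(name): name is "side" or "top"; returns a dict with "pixels" (400x640x3 uint8, blue, green, red), "fx", "fy", "cx", "cy" (pixels), "pose" (4x4, takes a point from camera to world coordinates). Camera axes: x right, y down, z forward; pixel columns grow to the right and rows downward; lengths in m; the calibration is good to about 2 mm. A picture is of the moment at which its call begins. There is no depth.
- robot.hand_in(): hands the job in; it is judged then, once.
The state is a dict: "time": time; "q": joint angles; "joint_velocities": joint speeds; "joint_torque": joint torques, N m; "position": TCP position; "tool_rot": TCP orientation; "ft_force": force on the tool from outside, world axes, zero at the start; "moment": the same for the moment, N m; "grip_width": finger opening in m; "grip_force": force on a finger pad.
Only numpy, scipy, OpenCV 4.12 (cv2) and the standard library are available. Lean on these libraries where they do the work, as an engineer would, in place of code of your own. Each camera call takes 0.05 s, during which the arm holds its last target. There are 200 camera calls.

## Working session

There is one attempt and no reset: what is moved stays moved. The work goes in short steps, Python scripts to look and compute and a tool call to move; the robot and the scene stay as the last step left them, time stands still between calls to the robot, and variables do not carry over. Pictures are saved under pics/ and viewed, at most 10 in all, crops included, and the job is handed in when it is done.

Besides the shell and the picture viewer there is one more tool, called as name(argument=value, ...), one argument or row to a line, values as JSON. arm_command: Moves the arm, as the interface text tells. Its arguments: {"type":"object","properties":{"delta_rot":{"type":"array","items":{"type":"array","items":{"type":"number"}}},"delta_pos":{"type":"array","items":{"type":"array","items":{"type":"number"}}},"gripper":{"type":"array","items":{"type":"number"}},"grip_force":{"type":"number"}},"required":["delta_rot","delta_pos","gripper"]}

```bash
mkdir -p pics; cat > h.py <<'E'
import numpy as np, cv2
from rig import status, viewer, robot
from scipy.spatial.transform import Rotation as R
def ray(c,u,v):
    d=c["pose"][:3,:3]@np.array([(u-c["cx"])/c["fx"],(v-c["cy"])/c["fy"],1]); return c["pose"][:3,3],d
def onz(c,u,v,z):
    o,d=ray(c,u,v); return o+d*(z-o[2])/d[2]
def proj(c,p):
    P=np.asarray(c["pose"]); q=P[:3,:3].T@(np.asarray(p)-P[:3,3]); return [c["fx"]*q[0]/q[2]+c["cx"],c["fy"]*q[1]/q[2]+c["cy"]]
def tri(c1,p1,c2,p2):
    o1,d1=ray(c1,*p1);o2,d2=ray(c2,*p2)
    s=np.linalg.lstsq(np.c_[d1,-d2],o2-o1,rcond=None)[0]; a=o1+s[0]*d1;b=o2+s[1]*d2
    return (a+b)/2,np.linalg.norm(a-b)
E
python3 - <<'E'
from h import *
np.set_printoptions(precision=3,suppress=True)
for n in ("top","side"):
    c=viewer.camera(n); cv2.imwrite(f"pics/{n}0.png",c["pixels"]); print(n,c["fx"],c["cx"],c["cy"],c["pose"])
o=status.get_obs();print(o["position"],o["tool_rot"],o["time"],R.from_quat(o["tool_rot"]).as_matrix())
E
```

```text
top 450.32606889415456 319.73669992348545 201.29450968350147 [[ 0.024 -0.986  0.164  0.344]
 [-1.    -0.021  0.016  0.118]
 [-0.012 -0.164 -0.986  1.342]
 [ 0.     0.     0.     1.   ]]
side 383.0310036219391 318.36309166028593 198.71895735709703 [[ 0.755 -0.474  0.454  0.076]
 [-0.656 -0.534  0.534 -0.415]
 [-0.011 -0.7   -0.714  0.869]
 [ 0.     0.     0.     1.   ]]
[0.203 0.59  0.183] [ 0.165  0.986 -0.001 -0.   ] 0.1 [[-0.946  0.325 -0.001]
 [ 0.325  0.946 -0.002]
 [ 0.    -0.002 -1.   ]]
```

View pics/top0.png

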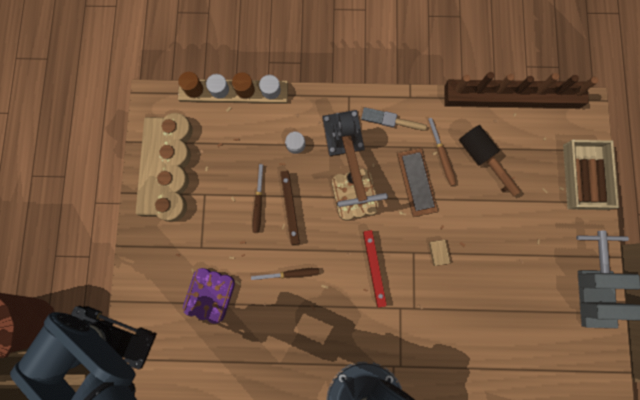

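View pics/side0.png

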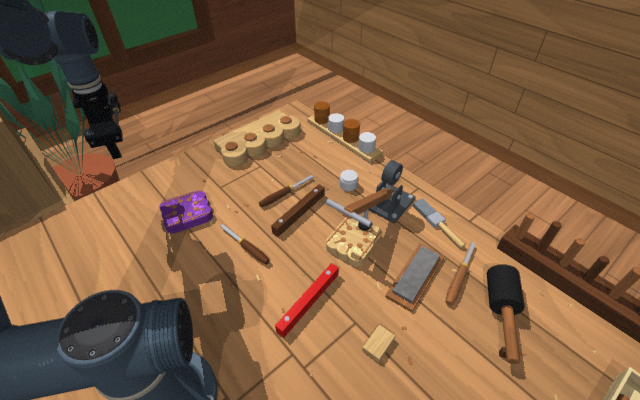

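Top view: the light-wood plaque is at about (355,195) under the hold-down (post (343,130), crossbar (338,203)–(386,197)). The dark batten is at (290,207), on the left (+y), and the stone at (418,182).

Look-alikes:
- **Plaque:** purple plaque (210,295), small light block (440,252), round-lobed rack (165,170).
- **Batten:** red batten (374,268), dark tools rack (515,93).

I choose plaque (355,195) and batten (290,207), and check them in one crop.

```bash
python3 - <<'E'
import cv2,numpy as np
a=cv2.imread("pics/top0.png")[95:255,260:450]; b=cv2.imread("pics/side0.png")[150:300,260:460]
a=cv2.resize(a,None,fx=4,fy=4,interpolation=cv2.INTER_CUBIC)[:600]; b=cv2.resize(b,None,fx=4,fy=4,interpolation=cv2.INTER_CUBIC)
cv2.imwrite("pics/ca.png",a[:600]);cv2.imwrite("pics/cb.png",b)
E
```

```text
(no output)
```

View pics/ca.png

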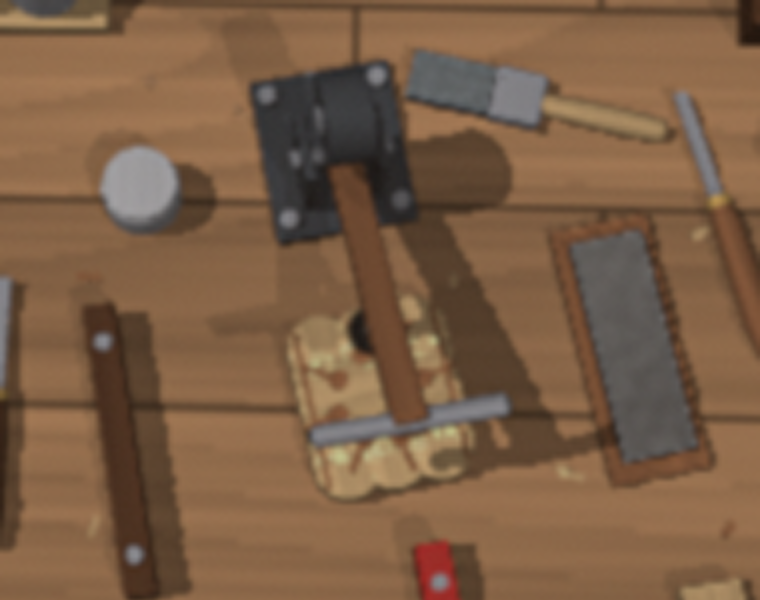

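View pics/cb.png

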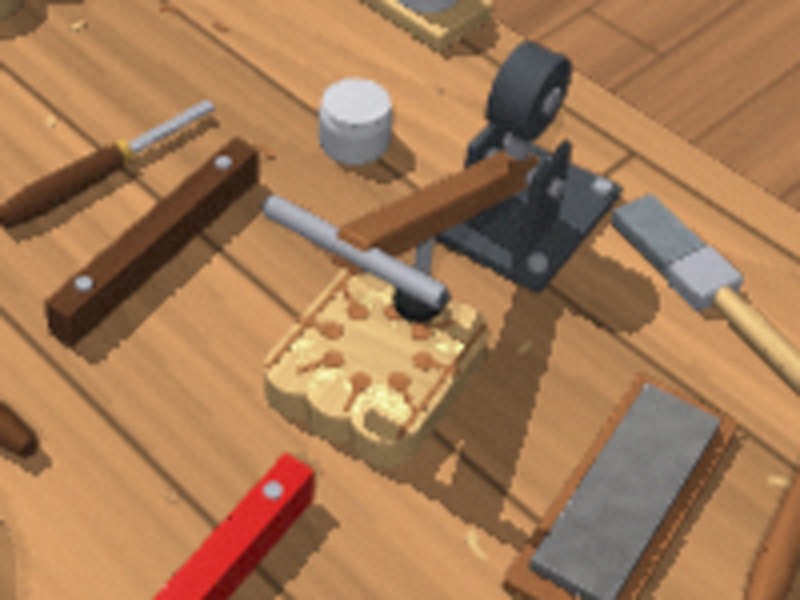

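The crops confirm it: light plaque with its left edge at about crop (293,345)–(318,470), bare-wood dark batten on the left, crossbar ends (313,437) and (507,404), foot corners visible. Now the positions.

```bash
python3 - <<'E'
from h import *
np.set_printoptions(precision=3,suppress=True)
t=viewer.camera("top"); s=viewer.camera("side")
T=lambda x,y:(x/4+260,y/4+95)
S=lambda x,y:(x/4+260,y/4+150)
L=tri(t,T(313,437),s,S(270,207)); Rr=tri(t,T(507,404),s,S(443,295))
print("bar",L,Rr,np.linalg.norm(L[0]-Rr[0]))
c=[onz(t,*T(*p),0.0) for p in((250,85),(390,62),(415,215),(282,243))]
print("foot(z0)",np.array(c)[:,:2],np.mean(c,0), [np.linalg.norm(c[i]-c[i-1]) for i in range(4)])
print("ang bar axis", np.degrees(np.arctan2(*(L[0]-Rr[0])[:2])))
# batten/plaque masks
im=cv2.GaussianBlur(t["pixels"],(3,3),0); hsv=cv2.cvtColor(im,cv2.COLOR_BGR2HSV)
print("hsv batten",hsv[205,289],"plaque",hsv[213,345],"bench",hsv[215,320])
for p,z in (((293,345),.03),((318,470),.03),((437,310),.03),((467,450),.03),((85,308),.036),((115,304),.036),((158,592),.036),((128,597),.036),((550,232),.024),((617,485),.024)):
    print(p,onz(t,*T(*p),z))
E
```

```text
bar (array([0.534, 0.088, 0.165]), np.float64(0.0015853477278397698)) (array([ 0.558, -0.04 ,  0.172]), np.float64(0.0022217816030928473)) 0.1298442459418441
foot(z0) [[0.836 0.138]
 [0.857 0.029]
 [0.734 0.008]
 [0.71  0.11 ]] [ 0.784  0.071 -0.   ] [np.float64(0.12947736275620653), np.float64(0.11085821053289638), np.float64(0.12481692509699915), np.float64(0.10470995616495066)]
ang bar axis -10.667122467123946
hsv batten [ 11 143  75] plaque [ 17 107 170] bench [ 14 121 145]
(293, 345) [0.624 0.101 0.03 ]
(318, 470) [0.53 0.08 0.03]
(437, 310) [ 0.653 -0.006  0.03 ]
(467, 450) [ 0.547 -0.029  0.03 ]
(85, 308) [0.647 0.256 0.036]
(115, 304) [0.651 0.234 0.036]
(158, 592) [0.438 0.195 0.036]
(128, 597) [0.434 0.217 0.036]
(550, 232) [ 0.716 -0.091  0.024]
(617, 485) [ 0.525 -0.14   0.024]
```

```bash
cat >> h.py <<'E'
np.set_printoptions(precision=4,suppress=True)
u=np.array([.983,.185,0]);v=np.array([-.185,.983,0]);Z=np.array([0,0,1.])
BAR=np.array([.546,.024,.168])
s=c_=.7071
zt=s*u-c_*Z; xt=-s*Z-c_*u
RT=np.c_[xt,v,zt]            # tilted push orientation
RD=np.c_[-u,v,-Z]            # pointing down, aligned
def delta(p,Rt):
    o=status.get_obs(); R0=R.from_quat(o["tool_rot"]).as_matrix()
    print("from",np.array(o["position"]),"t",o["time"],"q",np.array(o["q"]))
    print("target",p,"dpos",R0.T@(np.asarray(p)-o["position"]),"drot",R.from_matrix(R0.T@Rt).as_rotvec(degrees=True))
E
python3 - <<'E'
from h import *
pre=BAR+.02*zt+.045*xt
print(pre)
delta(pre-.12*zt,RT)
E
```

```text
[0.5286 0.0207 0.122 ]
from [0.2027 0.5907 0.183 ] t 0.2 q [ 1.0615  0.5281  1.4334 -0.      1.1814 -0.1785]
target [0.4452 0.005  0.2069] dpos [-0.4195 -0.4752 -0.0233] drot [-11.688  -44.0055 -28.031 ]
```

arm_command(
  delta_pos=[
    [-0.02,-0.02,-0.01],
    [-0.05,-0.05,-0.02],
    [-0.08,-0.08,-0.04],
    [-0.11,-0.11,-0.05],
    [-0.14,-0.14,-0.06],
    [-0.17,-0.17,-0.06],
    [-0.2,-0.2,-0.06],
    [-0.22,-0.23,-0.06],
    [-0.25,-0.26,-0.06],
    [-0.27,-0.29,-0.06],
    [-0.29,-0.31,-0.06],
    [-0.3,-0.32,-0.06],
  ],
  delta_rot=[
    [0,0,0],
    [0,0,-3],
    [0,0,-6],
    [0,0,-9],
    [0,0,-12],
    [0,0,-15],
    [0,0,-18],
    [0,0,-21],
    [0,0,-24],
    [0,0,-27],
    [0,0,-29],
    [0,0,-29.5],
  ],
  gripper=[-0.25,-0.25,-0.25,-0.25,-0.25,-0.25,-0.25,-0.25,-0.25,-0.25,-0.25,-0.25],
)

```text
time: 1.2
position: [0.3839, 0.1879, 0.2438]
tool_rot: [-0.091, 0.996, -0.001, 0.0]
ft_force: [0.7, 1.3, -0.7]
grip_width: 0.0541
grip_force: 0.0
```

```bash
python3 - <<'E'
from h import *
pre=BAR+.02*zt+.045*xt
delta(pre-.12*zt,RT)
E
```

```text
from [0.3839 0.1879 0.2438] t 1.2 q [ 0.1935  0.1751  1.8194 -0.0014  1.1465 -1.5588]
target [0.4452 0.005  0.2069] dpos [-0.0272 -0.1909  0.0372] drot [ -0.1582 -44.9626  -0.1874]
```

arm_command(
  delta_pos=[
    [-0.002,-0.02,0],
    [-0.005,-0.04,0],
    [-0.008,-0.06,0],
    [-0.01,-0.085,0.0],
    [-0.013,-0.11,0.01],
    [-0.016,-0.13,0.015],
    [-0.02,-0.15,0.02],
    [-0.023,-0.17,0.025],
    [-0.025,-0.18,0.03],
    [-0.027,-0.191,0.037],
    [-0.027,-0.191,0.037],
    [-0.027,-0.191,0.037],
  ],
  delta_rot=[
    [0,-4,0],
    [0,-8,0],
    [0,-13,0],
    [0,-18,0],
    [0,-23,0],
    [0,-28,0],
    [0,-33,0],
    [0,-38,0],
    [0,-42,0],
    [0,-45,0],
    [0,-45,0],
    [0,-45,0],
  ],
  gripper=[-0.25,-0.25,-0.25,-0.25,-0.25,-0.25,-0.25,-0.25,-0.25,-0.25,-0.25,-0.25],
)

```text
time: 2.2
position: [0.4549, 0.0551, 0.2804]
tool_rot: [-0.073, 0.932, 0.022, 0.354]
ft_force: [-0.6, 0.3, 0.4]
grip_width: 0.0545
grip_force: 0.0
```

```bash
python3 - <<'E'
from h import *
pre=BAR+.02*zt+.045*xt
delta(pre,RT)
c=viewer.camera("side");cv2.imwrite("pics/s1.png",cv2.resize(c["pixels"][80:320,150:470],None,fx=2.4,fy=2.4))
E
```

```text
from [0.4549 0.0551 0.2804] t 2.2 q [-0.4021 -0.0838  2.2807  0.8963  0.4529 -2.854 ]
target [0.5286 0.0207 0.122 ] dpos [ 0.0547 -0.0433  0.1638] drot [-1.8128 -3.4617 -1.0082]
```

View pics/s1.png

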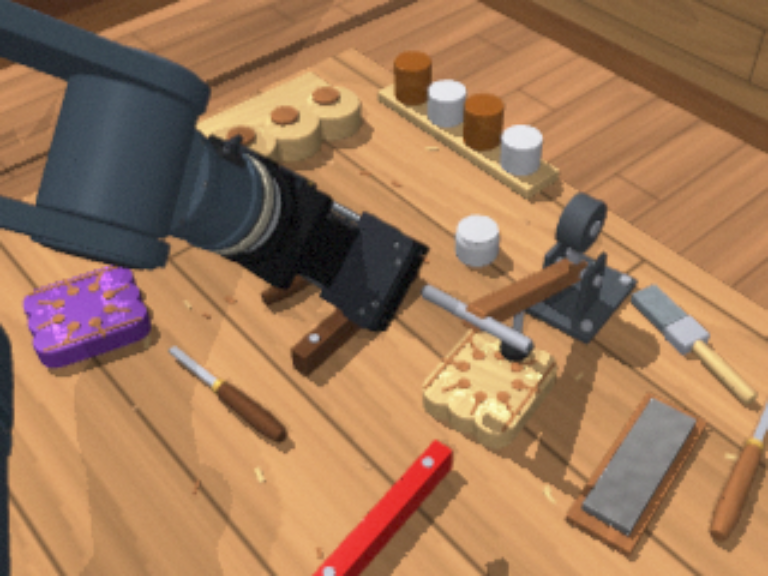

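The picture shows the gripper correctly tilted behind the bar, but joint 6 is at its limit (-2.85). I'll half-turn about the tool axis, which gives an equivalent grasp.

arm_command(
  delta_pos=[
    [0,0,0],
    [0,0,0],
    [0,0,0],
    [0,0,0],
    [0,0,0],
    [0,0,0],
    [0,0,0],
    [0,0,0],
    [0,0,0],
    [0,0,0],
    [0,0,0],
    [0,0,0],
  ],
  delta_rot=[
    [0,0,7],
    [0,0,14],
    [0,0,21],
    [0,0,28],
    [0,0,35],
    [0,0,42],
    [0,0,49],
    [0,0,56],
    [0,0,63],
    [0,0,70],
    [0,0,77],
    [0,0,84],
  ],
  gripper=[-0.25,-0.25,-0.25,-0.25,-0.25,-0.25,-0.25,-0.25,-0.25,-0.25,-0.25,-0.25],
)

```text
time: 3.25
position: [0.4554, 0.0549, 0.2796]
tool_rot: [0.571, 0.741, 0.253, 0.247]
ft_force: [-0.1, -0.1, -0.3]
grip_width: 0.0543
grip_force: 0.0
```

arm_command(
  delta_pos=[
    [0,0,0],
    [0,0,0],
    [0,0,0],
    [0,0,0],
    [0,0,0],
    [0,0,0],
    [0,0,0],
    [0,0,0],
    [0,0,0],
    [0,0,0],
    [0,0,0],
    [0,0,0],
  ],
  delta_rot=[
    [0,0,7],
    [0,0,14],
    [0,0,21],
    [0,0,28],
    [0,0,35],
    [0,0,42],
    [0,0,49],
    [0,0,56],
    [0,0,63],
    [0,0,70],
    [0,0,77],
    [0,0,84],
  ],
  gripper=[-0.25,-0.25,-0.25,-0.25,-0.25,-0.25,-0.25,-0.25,-0.25,-0.25,-0.25,-0.25],
)

```text
time: 4.25
position: [0.4554, 0.0549, 0.2796]
tool_rot: [0.92, 0.168, 0.353, 0.014]
ft_force: [0.7, 1.0, 0.1]
grip_width: 0.0544
grip_force: 0.0
```

```bash
cat >> h.py <<'E'
def mk(deg):
    a=np.radians(deg); zt=np.sin(a)*u-np.cos(a)*Z; xt=-np.sin(a)*Z-np.cos(a)*u
    return zt,xt,np.c_[-xt,-v,zt]
E
python3 - <<'E'
from h import *
zt,xt,RT=mk(42)
pre=BAR+.02*zt+.045*xt
delta(pre-.1*zt,RT); delta(pre,RT)
E
```

```text
from [0.4554 0.0549 0.2796] t 4.25 q [-0.401  -0.0807  2.2794  0.8941  0.4523  0.0841]
target [0.4605 0.0079 0.1973] dpos [-0.0646  0.0339  0.0607] drot [ 1.6807  0.7704 10.7225]
from [0.4554 0.0549 0.2796] t 4.25 q [-0.401  -0.0807  2.2794  0.8941  0.4523  0.0841]
target [0.5263 0.0203 0.123 ] dpos [-0.063   0.0311  0.1606] drot [ 1.6807  0.7704 10.7225]
```

arm_command(
  delta_pos=[
    [-0.01,0.006,0.01],
    [-0.02,0.012,0.02],
    [-0.03,0.018,0.03],
    [-0.042,0.024,0.04],
    [-0.054,0.03,0.05],
    [-0.065,0.034,0.06],
    [-0.065,0.034,0.06],
    [-0.065,0.034,0.06],
    [-0.065,0.034,0.06],
  ],
  delta_rot=[
    [0,0,2],
    [0,0,4],
    [1,0,6],
    [1,0,8],
    [1.5,0.5,10],
    [1.7,0.8,10.7],
    [1.7,0.8,10.7],
    [1.7,0.8,10.7],
    [1.7,0.8,10.7],
  ],
  gripper=[-0.25,-0.25,-0.25,-0.25,-0.25,-0.25,-0.25,-0.25,-0.25],
)

```text
time: 5.0
position: [0.4603, 0.0076, 0.1983]
tool_rot: [0.929, 0.09, 0.357, -0.033]
ft_force: [-0.3, -0.8, -0.2]
grip_width: 0.0547
grip_force: 0.0
```

```bash
python3 - <<'E'
from h import *
zt,xt,RT=mk(42)
pre=BAR+.02*zt+.045*xt
delta(pre,RT)
E
```

```text
from [0.4603 0.0076 0.1983] t 5.0 q [-0.6394  0.1959  2.4297  1.6289  0.5163 -0.7502]
target [0.5263 0.0203 0.123 ] dpos [-0.0006 -0.0003  0.101 ] drot [-0.0335 -0.074   0.3354]
```

arm_command(
  delta_pos=[
    [0,0,0.01],
    [0,0,0.02],
    [0,0,0.03],
    [0,0,0.04],
    [0,0,0.05],
    [0,0,0.06],
    [0,0,0.07],
    [0,0,0.08],
    [0,0,0.09],
    [0,0,0.1],
    [0,0,0.1],
  ],
  delta_rot=[
    [0,0,0],
    [0,0,0],
    [0,0,0],
    [0,0,0],
    [0,0,0],
    [0,0,0],
    [0,0,0],
    [0,0,0],
    [0,0,0],
    [0,0,0],
    [0,0,0],
  ],
  gripper=[-0.25,-0.25,-0.25,-0.25,-0.25,-0.25,-0.25,-0.25,-0.25,-0.25,-0.25],
)

```text
time: 5.92
position: [0.5278, 0.0204, 0.1245]
tool_rot: [0.928, 0.09, 0.359, -0.032]
ft_force: [-0.7, -0.0, 0.9]
grip_width: 0.0547
grip_force: 0.0
```

```bash
python3 - <<'E'
from h import *
zt,xt,RT=mk(42)
pre=BAR+.02*zt+.045*xt
delta(pre,RT)
H=BAR+.222*u-.103*Z
R0=R.from_quat(status.get_obs()["tool_rot"]).as_matrix();p0=np.array(status.get_obs()["position"])
for f in range(25,73,5):
    a=np.radians(f); p=H+.245*(-np.cos(a)*u+np.sin(a)*Z)+.02*zt+.0175*xt
    print(f,R0.T@(p-p0),p)
c=viewer.camera("side");cv2.imwrite("pics/s2.png",cv2.resize(c["pixels"][120:280,240:440],None,fx=3.5,fy=3.5))
E
```

```text
from [0.5278 0.0204 0.1245] t 5.9167 q [-0.4527  0.5097  2.3651  2.2511  0.5426 -1.2678]
target [0.5263 0.0203 0.123 ] dpos [-0.0022 -0.0002  0.0001] drot [-0.0517 -0.2298  0.4505]
25 [ 0.0257  0.0001 -0.0002] [0.5463 0.0241 0.142 ]
30 [ 0.0457  0.0002 -0.0076] [0.556  0.0259 0.1609]
35 [ 0.0663  0.0004 -0.0133] [0.5673 0.028  0.179 ]
40 [ 0.0874  0.0005 -0.0171] [0.5801 0.0304 0.1959]
45 [ 0.1087  0.0007 -0.019 ] [0.5943 0.0331 0.2117]
50 [ 0.13    0.0009 -0.0191] [0.6098 0.036  0.2261]
55 [ 0.1513  0.001  -0.0174] [0.6265 0.0391 0.2391]
60 [ 0.1724  0.0012 -0.0138] [0.6442 0.0425 0.2506]
65 [ 0.1931  0.0014 -0.0083] [0.6628 0.046  0.2605]
70 [ 0.2132  0.0015 -0.0011] [0.6822 0.0496 0.2687]
```

View pics/s2.png

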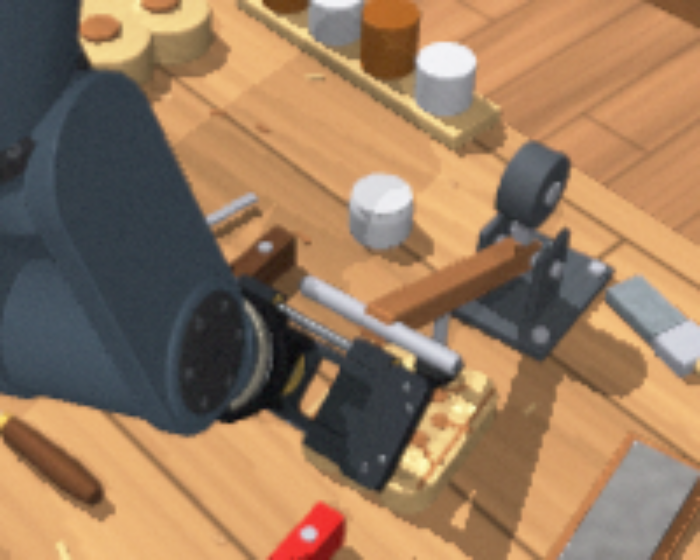

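The gripper is in under the bar; its body hides the fingers, with the bar at crop (305,290)–(455,360). Now I start the lift gently.

arm_command(
  delta_pos=[
    [0.006,0,0],
    [0.012,0,0],
    [0.018,0,0],
    [0.023,0,0],
    [0.027,0,-0.001],
    [0.031,0,-0.002],
    [0.035,0,-0.004],
    [0.039,0,-0.005],
    [0.043,0,-0.006],
    [0.047,0,-0.008],
    [0.051,0,-0.009],
    [0.055,0,-0.01],
  ],
  delta_rot=[
    [0,0,0],
    [0,0,0],
    [0,0,0],
    [0,0,0],
    [0,0,0],
    [0,0,0],
    [0,0,0],
    [0,0,0],
    [0,0,0],
    [0,0,0],
    [0,0,0],
    [0,0,0],
  ],
  gripper=[-0.25,-0.25,-0.25,-0.25,-0.25,-0.25,-0.25,-0.25,-0.25,-0.25,-0.25,-0.25],
)

```text
time: 6.97
position: [0.5592, 0.0266, 0.1697]
tool_rot: [0.929, 0.09, 0.358, -0.032]
ft_force: [1.1, -0.2, 0.1]
grip_width: 0.0548
grip_force: 0.0
```

```bash
python3 - <<'E'
from h import *
o=status.get_obs();print(np.array(o["q"]),np.array(o["moment"]))
c=viewer.camera("top");cv2.imwrite("pics/t2.png",cv2.resize(c["pixels"][90:250,250:450],None,fx=3.5,fy=3.5))
E
```

```text
[-0.3886  0.3758  2.241   1.8804  0.3925 -0.7872] [-0.0858  0.5067  0.0061]
```

View pics/t2.png

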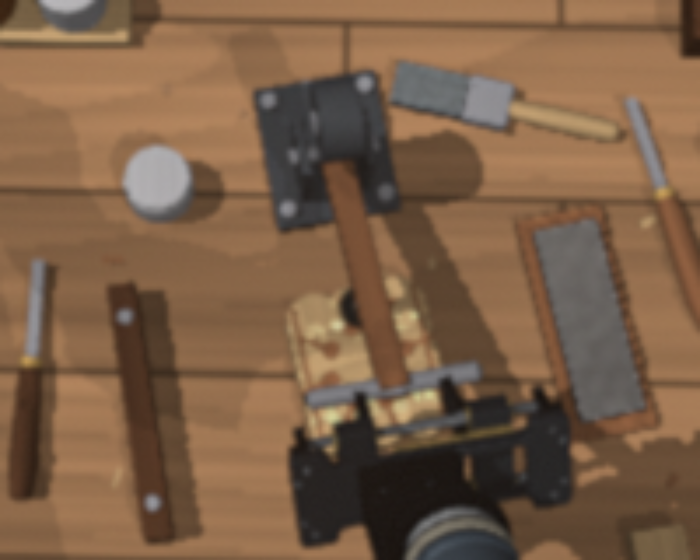

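```bash
python3 - <<'E'
from h import *
c=viewer.camera("top"); o=status.get_obs(); p=np.array(o["position"])
f=lambda q:(np.array(proj(c,q))-[250,90])*3.5
print("tcp",f(p),f(p+.035*v),f(p-.035*v))
print("bar0",f(BAR+.065*v),f(BAR-.065*v),"bar meas px now")
a=np.radians(30);H=BAR+.222*u-.103*Z;b=H+.245*(-np.cos(a)*u+np.sin(a)*Z)
print("bar30",f(b+.065*v),f(b-.065*v))
sd=viewer.camera("side"); g=lambda q:(np.array(proj(sd,q))-[240,120])*3.5
print("side tcp",g(p),"bar0",g(BAR+.065*v),g(BAR-.065*v),"bar30",g(b+.065*v),g(b-.065*v))
cv2.imwrite("pics/s3.png",cv2.resize(sd["pixels"][120:280,240:440],None,fx=3.5,fy=3.5))
E
```

```text
tcp [391.3565 365.4237] [345.64   372.9034] [437.0333 357.9504]
bar0 [309.1929 397.9883] [478.9504 370.1831] bar meas px now
bar30 [307.7159 380.9299] [480.0258 352.735 ]
side tcp [390.1996 310.3552] bar0 [305.2967 283.3736] [456.011  366.7067] bar30 [313.7244 256.8398] [466.3863 339.288 ]
```

View pics/s3.png

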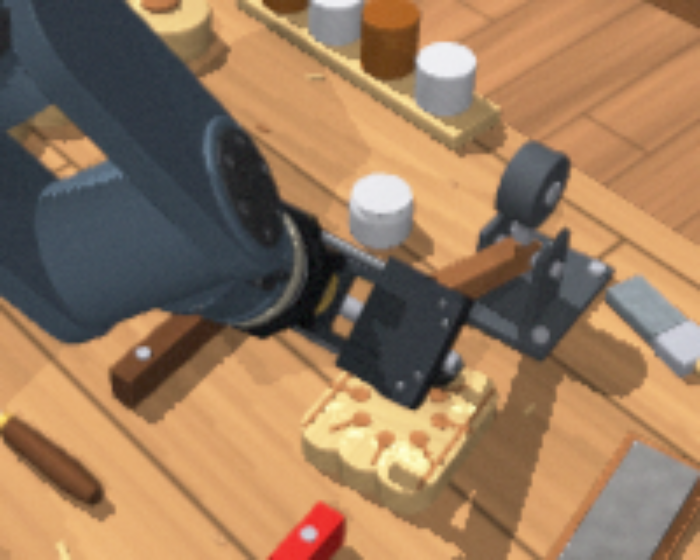

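```bash
python3 - <<'E'
from h import *
c=viewer.camera("top"); o=status.get_obs(); p=np.array(o["position"]); M=R.from_quat(o["tool_rot"]).as_matrix()
x0,y0,k=325,170,8
f=lambda q:np.round((np.array(proj(c,q))-[x0,y0])*k)
x,y,z=M.T
for d in (0,.02,.04,.07): print(d,[f(p-d*z+e*y) for e in (.035,-.035)])
print("body",[f(p-.07*z+e*y) for e in (.095,-.095)], "bar",f(BAR+.065*v),f(BAR-.065*v))
print(o["time"],p,o["grip_width"],o["ft_force"],o["moment"])
cv2.imwrite("pics/t3.png",cv2.resize(c["pixels"][y0:y0+70,x0:x0+95],None,fx=k,fy=k,interpolation=cv2.INTER_CUBIC))
E
```

```text
0 [array([399., 180.]), array([190., 215.])]
0.02 [array([411., 212.]), array([200., 247.])]
0.04 [array([424., 244.]), array([209., 280.])]
0.07 [array([444., 295.]), array([224., 332.])]
body [array([632., 263.]), array([ 36., 364.])] bar [107. 270.] [495. 206.]
7.1667 [0.5593 0.0263 0.1691] 0.05473506818645831 [-0.3239 -0.3579 -0.0315] [-0.1687  0.5569  0.0074]
```

View pics/t3.png

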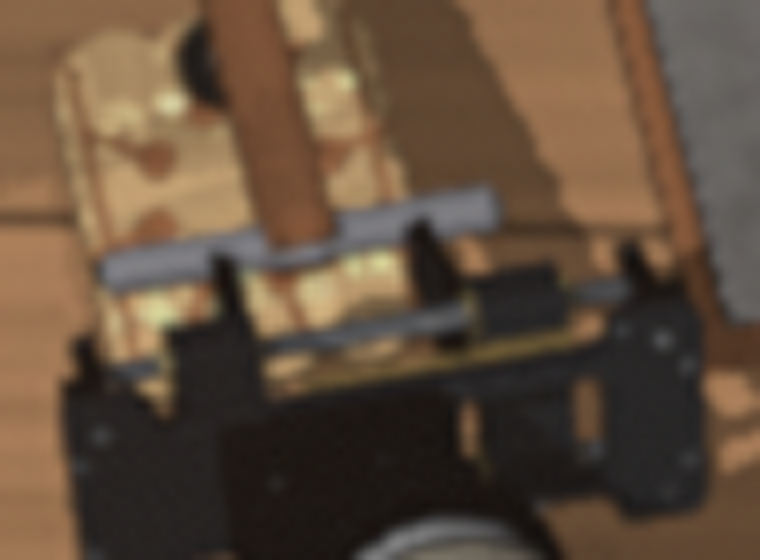

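The fingertips at (220,255) and (420,222) lie over the robot-side edge of the crossbar, which hasn't risen. They ended about 17 mm short of where I expected and slipped past it. I'll back off, go lower, and insert deeper.

arm_command(
  delta_pos=[
    [0,0,-0.015],
    [0,0,-0.03],
    [0,0,-0.045],
    [0,0,-0.055],
    [-0.015,0,-0.055],
    [-0.03,0,-0.055],
    [-0.045,0,-0.055],
    [-0.06,0,-0.055],
    [-0.06,0,-0.04],
    [-0.06,0,-0.025],
    [-0.06,0,-0.01],
    [-0.06,0,0.005],
  ],
  delta_rot=[
    [0,0,0],
    [0,0,0],
    [0,0,0],
    [0,0,0],
    [0,0,0],
    [0,0,0],
    [0,0,0],
    [0,0,0],
    [0,0,0],
    [0,0,0],
    [0,0,0],
    [0,0,0],
  ],
  gripper=[-0.25,-0.25,-0.25,-0.25,-0.25,-0.25,-0.25,-0.25,-0.25,-0.25,-0.25,-0.25],
)

```text
time: 8.17
position: [0.5191, 0.018, 0.1236]
tool_rot: [0.929, 0.089, 0.357, -0.032]
ft_force: [-0.9, -0.4, 0.2]
grip_width: 0.0542
grip_force: 0.0
```

arm_command(
  delta_pos=[
    [0,0,0.01],
    [0,0,0.02],
    [0,0,0.03],
    [0,0,0.03],
    [0.006,0,0.03],
    [0.012,0,0.03],
    [0.018,0,0.03],
    [0.024,0,0.03],
    [0.03,0,0.03],
    [0.036,0,0.03],
    [0.042,0,0.03],
    [0.042,0,0.03],
  ],
  delta_rot=[
    [0,0,0],
    [0,0,0],
    [0,0,0],
    [0,0,0],
    [0,0,0],
    [0,0,0],
    [0,0,0],
    [0,0,0],
    [0,0,0],
    [0,0,0],
    [0,0,0],
    [0,0,0],
  ],
  gripper=[-0.25,-0.25,-0.25,-0.25,-0.25,-0.25,-0.25,-0.25,-0.25,-0.25,-0.25,-0.25],
)

```text
time: 9.17
position: [0.5687, 0.0278, 0.1306]
tool_rot: [0.929, 0.09, 0.357, -0.032]
ft_force: [-1.7, -0.8, -0.9]
grip_width: 0.0541
grip_force: 1.1
```

```bash
cat >> h.py <<'E'
def barpix(c):
    "grey-blue crossbar in top view: fit of blobs"
    hsv=cv2.cvtColor(c["pixels"],cv2.COLOR_BGR2HSV); m=((hsv[...,1]<60)&(hsv[...,2]>90)).astype(np.uint8)
    m[:150]=0;m[:,:325]=0;m[:,395:]=0;m[225:]=0
    n,l,st,ce=cv2.connectedComponentsWithStats(m)
    return [(st[i].tolist(),ce[i].round(1)) for i in range(1,n) if st[i,4]>15]
E
python3 - <<'E'
from h import *
o=status.get_obs();print(np.array(o["q"]),np.array(o["moment"]),o["ft_force"],o["position"])
t0=dict(pixels=cv2.imread("pics/top0.png")); print(barpix(t0)); print(barpix(viewer.camera("top")))
E
```

```text
[-0.3726  0.4941  2.2535  2.1654  0.4417 -1.0831] [-0.2708  0.8583  0.0135] [-1.7407 -0.81   -0.9284] [0.5687 0.0278 0.1306]
[([338, 193, 49, 14, 249], array([362.1, 199.9]))]
[([337, 191, 50, 13, 245], array([362.2, 197.1]))]
```

Contact: the bar has risen about 3 px and the force is about 2 N. I continue along the arc.

arm_command(
  delta_pos=[
    [0.006,0,-0.001],
    [0.012,0,-0.003],
    [0.018,0,-0.005],
    [0.024,0,-0.006],
    [0.03,0,-0.008],
    [0.036,0,-0.009],
    [0.042,0,-0.01],
    [0.048,0,-0.011],
    [0.054,0,-0.012],
    [0.06,0,-0.013],
    [0.066,0,-0.013],
    [0.072,0,-0.013],
  ],
  delta_rot=[
    [0,0,0],
    [0,0,0],
    [0,0,0],
    [0,0,0],
    [0,0,0],
    [0,0,0],
    [0,0,0],
    [0,0,0],
    [0,0,0],
    [0,0,0],
    [0,0,0],
    [0,0,0],
  ],
  gripper=[-0.25,-0.25,-0.25,-0.25,-0.25,-0.25,-0.25,-0.25,-0.25,-0.25,-0.25,-0.25],
)

```text
time: 10.22
position: [0.6121, 0.0367, 0.1874]
tool_rot: [0.929, 0.089, 0.357, -0.033]
ft_force: [-1.6, 0.0, -1.3]
grip_width: 0.0543
grip_force: 0.7
```

```bash
python3 - <<'E'
from h import *
o=status.get_obs();print(np.array(o["q"]),np.array(o["moment"]),o["ft_force"],o["position"])
c=viewer.camera("top");print(barpix(c))
H=BAR+.222*u-.103*Z
for f in (25,30,40,45,50,55,60,65,70,80,91):
    a=np.radians(f);print(f,np.round(proj(c,H+.245*(-np.cos(a)*u+np.sin(a)*Z)),1))
E
```

```text
[-0.3076  0.3753  2.0957  1.5684  0.3229 -0.3825] [-0.2524  0.7034  0.0308] [-1.636   0.0185 -1.2569] [0.6121 0.0367 0.1874]
[([335, 169, 52, 15, 279], array([361.1, 176.4])), ([362, 210, 26, 15, 114], array([372. , 215.2]))]
25 [362.6 199.7]
30 [362.6 194.8]
40 [362. 183.]
45 [361.5 176.1]
50 [360.8 168.7]
55 [360.  160.8]
60 [359.  152.5]
65 [358. 144.]
70 [356.8 135.2]
80 [354.1 117.5]
91 [350.8  98.7]
```

arm_command(
  delta_pos=[
    [0.007,0,0],
    [0.014,0,0],
    [0.021,0,0],
    [0.028,0,0],
    [0.035,0,0.001],
    [0.042,0,0.002],
    [0.049,0,0.003],
    [0.056,0,0.004],
    [0.063,0,0.005],
    [0.07,0,0.007],
    [0.077,0,0.008],
    [0.085,0,0.01],
  ],
  delta_rot=[
    [0,0,0],
    [0,0,0],
    [0,0,0],
    [0,0,0],
    [0,0,0],
    [0,0,0],
    [0,0,0],
    [0,0,0],
    [0,0,0],
    [0,0,0],
    [0,0,0],
    [0,0,0],
  ],
  gripper=[-0.25,-0.25,-0.25,-0.25,-0.25,-0.25,-0.25,-0.25,-0.25,-0.25,-0.25,-0.25],
)

```text
time: 11.27
position: [0.6809, 0.0502, 0.2368]
tool_rot: [0.929, 0.089, 0.357, -0.033]
ft_force: [-0.9, -0.4, 0.2]
grip_width: 0.0544
grip_force: 0.0
```

```bash
sed -i 's/m\[:150\]=0/m[:80]=0/' h.py; python3 - <<'E'
from h import *
o=status.get_obs();print(np.array(o["q"]),np.array(o["moment"]),o["ft_force"],o["position"])
c=viewer.camera("top");print(barpix(c))
E
```

```text
[-0.2309  0.3555  1.8848  0.9276  0.3471  0.3502] [-0.1335  0.5534 -0.0221] [-0.8829 -0.4042  0.1982] [0.6809 0.0502 0.2368]
[([363, 108, 32, 19, 293], array([383.1, 116.8])), ([352, 110, 4, 6, 19], array([353.5, 112.8])), ([325, 116, 4, 5, 17], array([326.4, 118.1])), ([343, 124, 4, 5, 18], array([344.4, 126.2])), ([330, 135, 54, 17, 303], array([356.2, 142. ])), ([350, 148, 4, 6, 20], array([351.6, 150.4])), ([358, 174, 29, 19, 115], array([368.8, 179.5])), ([369, 204, 14, 7, 27], array([375.4, 207.3]))]
```

arm_command(
  delta_pos=[
    [-0.005,0,-0.005],
    [-0.01,0,-0.015],
    [-0.01,0,-0.03],
    [-0.01,0,-0.045],
    [-0.01,0,-0.06],
    [-0.01,0,-0.075],
    [-0.01,0,-0.09],
    [-0.01,0,-0.105],
    [-0.01,0,-0.12],
    [-0.01,0,-0.13],
    [-0.01,0,-0.13],
    [-0.01,0,-0.13],
  ],
  delta_rot=[
    [0,0,0],
    [0,0,0],
    [0,0,0],
    [0,0,0],
    [0,0,0],
    [0,0,0],
    [0,0,0],
    [0,0,0],
    [0,0,0],
    [0,0,0],
    [0,0,0],
    [0,0,0],
  ],
  gripper=[-0.25,-0.25,-0.25,-0.25,-0.25,-0.25,-0.25,-0.25,-0.25,-0.25,-0.25,-0.25],
)

```text
time: 12.32
position: [0.5881, 0.0322, 0.3274]
tool_rot: [0.929, 0.089, 0.358, -0.032]
ft_force: [-0.7, -0.3, -0.6]
grip_width: 0.0542
grip_force: 0.0
```

```bash
python3 - <<'E'
from h import *
o=status.get_obs();print(np.array(o["q"]),o["ft_force"],o["position"])
c=viewer.camera("top");print(barpix(c))
E
```

```text
[-0.3407  0.0764  1.9592  0.695   0.553   0.5418] [-0.7223 -0.3115 -0.559 ] [0.5881 0.0322 0.3274]
[([325, 92, 52, 18, 312], array([350. ,  98.5])), ([367, 108, 28, 19, 330], array([382.1, 117. ])), ([325, 116, 4, 5, 17], array([326.4, 118.1])), ([346, 119, 7, 28, 104], array([349.3, 132.1])), ([358, 143, 5, 4, 16], array([360. , 144.5])), ([330, 147, 5, 5, 22], array([331.9, 149.1])), ([373, 212, 22, 13, 116], array([381.9, 217.4]))]
```

The arm is raised: the bar is at pixel (350,98), which is the 91° position. Next I move to the plaque's right side, tool down, with fingers shut.

```bash
python3 - <<'E'
from h import *
delta([.6,-.08,.2],np.c_[u,-v,-Z])
E
```

```text
from [0.5884 0.0323 0.3269] t 12.3667 q [-0.3403  0.0777  1.9588  0.6949  0.5529  0.542 ]
target [0.6, -0.08, 0.2] dpos [-0.0924  0.1121  0.088 ] drot [  0.1081 -42.0484   0.2446]
```

arm_command(
  delta_pos=[
    [-0.01,0.02,0],
    [-0.02,0.045,0],
    [-0.03,0.07,0],
    [-0.04,0.09,0.01],
    [-0.05,0.112,0.02],
    [-0.06,0.112,0.04],
    [-0.07,0.112,0.055],
    [-0.08,0.112,0.07],
    [-0.09,0.112,0.08],
    [-0.092,0.112,0.088],
    [-0.092,0.112,0.088],
    [-0.092,0.112,0.088],
  ],
  delta_rot=[
    [0,0,0],
    [0,-4,0],
    [0,-8,0],
    [0,-12,0],
    [0,-17,0],
    [0,-22,0],
    [0,-27,0],
    [0,-32,0],
    [0,-37,0],
    [0,-42,0],
    [0,-42,0],
    [0,-42,0],
  ],
  gripper=[1,1,1,1,1,1,1,1,1,1,1,1],
  grip_force=5,
)

```text
time: 13.37
position: [0.6013, -0.079, 0.1982]
tool_rot: [0.995, 0.096, -0.0, 0.001]
ft_force: [0.3, -0.4, -0.2]
grip_width: 0.0004
grip_force: 0.0
```

```bash
cat > pl.py <<'E'
from h import *
def plaque(c,z=.03,thr=(14,24,60,150,145)):
    hsv=cv2.cvtColor(c["pixels"],cv2.COLOR_BGR2HSV)
    h,s,v_=cv2.split(hsv.astype(int))
    m=((h>=15)&(h<=26)&(v_>165)&(s>60)&(s<160)).astype(np.uint8); m[:140]=0;m[240:]=0;m[:,280:300]*=1;m[:,:295]=0;m[:,400:]=0
    m=cv2.morphologyEx(m,cv2.MORPH_CLOSE,np.ones((7,7)))
    cs,_=cv2.findContours(m,cv2.RETR_EXTERNAL,cv2.CHAIN_APPROX_NONE)
    k=max(cs,key=cv2.contourArea)[:,0,:]
    w=np.array([onz(c,*p,z)[:2] for p in k]); r=cv2.minAreaRect((w*1000).astype(np.float32))
    vv=w@v[:2]; uu=w@u[:2]
    return r,(uu.min(),uu.max(),vv.min(),vv.max()),w
E
python3 - <<'E'
from pl import *
o=status.get_obs();print(np.array(o["q"]),o["position"],o["grip_width"],o["tool_rot"])
for c in (viewer.camera("top"),):
    r,e,w=plaque(c);print(r,np.array(e))
c["pixels"]=cv2.imread("pics/top0.png");r,e,w=plaque(c);print(r,np.array(e))
H=BAR+.222*u
print("batten v",[float(np.array(q)@v[:2]) for q in((.651,.234),(.438,.195))],"hinge u,v",H@u,H@v)
delta([.6,-.08,.025],np.c_[u,-v,-Z])
E
```

```text
[-0.3139  0.4867  1.4644 -0.0016  1.1906  1.0659] [ 0.6013 -0.079   0.1982] 0.0003973202461033751 [ 0.9954  0.0956 -0.0003  0.0006]
((588.3678588867188, 37.13038635253906), (138.6144561767578, 117.97222900390625), 13.386134147644043) [ 0.515   0.6559 -0.1321 -0.0114]
((538.3544311523438, 28.834033966064453), (33.639347076416016, 105.80813598632812), 11.135931015014648) [ 0.5174  0.5517 -0.1241 -0.0183]
batten v [0.109587, 0.110655] hinge u,v 0.763272108 -0.07741800000000003
from [ 0.6005 -0.0793  0.1992] t 13.4167 q [-0.3146  0.4842  1.466  -0.0017  1.1907  1.066 ]
target [0.6, -0.08, 0.025] dpos [-0.0006  0.0003  0.1742] drot [0.0969 0.0096 0.2708]
```

arm_command(
  delta_pos=[
    [0,0,0.02],
    [0,0,0.04],
    [0,0,0.06],
    [0,0,0.08],
    [0,0,0.1],
    [0,0,0.12],
    [0,0,0.135],
    [0,0,0.15],
    [0,0,0.165],
    [0,0,0.175],
    [0,0,0.184],
    [0,0,0.184],
  ],
  delta_rot=[
    [0,0,0],
    [0,0,0],
    [0,0,0],
    [0,0,0],
    [0,0,0],
    [0,0,0],
    [0,0,0],
    [0,0,0],
    [0,0,0],
    [0,0,0],
    [0,0,0],
    [0,0,0],
  ],
  gripper=[1,1,1,1,1,1,1,1,1,1,1,1],
)

```text
time: 14.42
position: [0.5997, -0.0805, 0.0157]
tool_rot: [0.996, 0.094, -0.0, 0.001]
ft_force: [-0.2, 0.7, 0.3]
grip_width: 0.0009
grip_force: 0.0
```

```bash
python3 - <<'E'
from pl import *
o=status.get_obs();p=np.array(o["position"]);print(p,o["ft_force"])
c=viewer.camera("side");x0,y0,k=330,190,7
f=lambda q:np.round((np.array(proj(c,q))-[x0,y0])*k)
print("tip",f(p),"+17mm",f(p+[0,0,.017]),"+.07",f(p+[0,0,.07]))
cv2.imwrite("pics/s4.png",cv2.resize(c["pixels"][y0:y0+85,x0:x0+110],None,fx=k,fy=k,interpolation=cv2.INTER_CUBIC))
E
```

```text
[ 0.5997 -0.0805  0.0157] [-0.208   0.7003  0.2976]
tip [401. 508.] +17mm [406. 482.] +.07 [423. 397.]
```

View pics/s4.png

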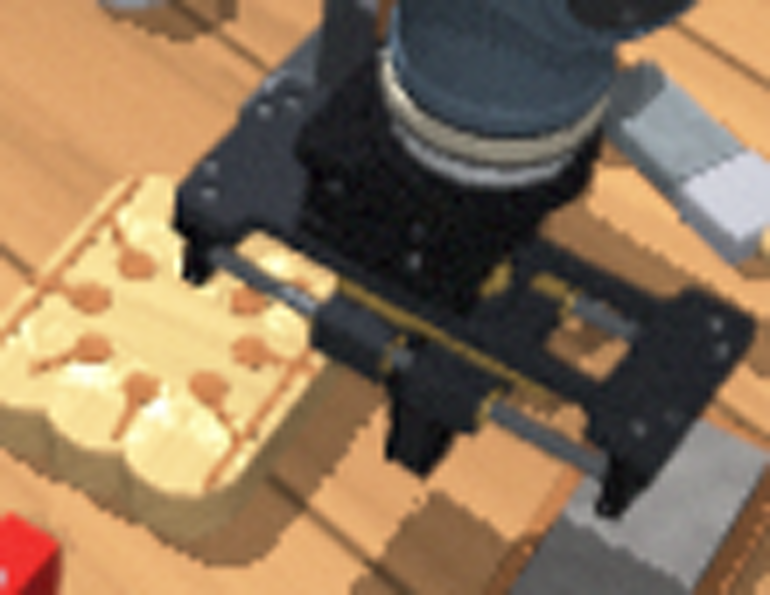

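The fingertip is at (425,478), where a tip 17 mm above the reported TCP would appear, so the real tip sits at z≈0.033. I descend further in small steps, watching the force.

arm_command(
  delta_pos=[
    [0,0,0.003],
    [0,0,0.006],
    [0,0,0.009],
    [0,0,0.012],
    [0,0,0.012],
  ],
  delta_rot=[
    [0,0,0],
    [0,0,0],
    [0,0,0],
    [0,0,0],
    [0,0,0],
  ],
  gripper=[1,1,1,1,1],
)

```text
time: 14.88
position: [0.601, -0.0804, 0.0043]
tool_rot: [0.996, 0.095, 0.0, 0.002]
ft_force: [0.0, 0.8, -0.0]
grip_width: 0.0005
grip_force: 0.0
```

arm_command(
  delta_pos=[
    [0,0,0.002],
    [0,0,0.004],
    [0,0,0.006],
    [0,0,0.006],
  ],
  delta_rot=[
    [0,0,0],
    [0,0,0],
    [0,0,0],
    [0,0,0],
  ],
  gripper=[1,1,1,1],
)

```text
time: 15.22
position: [0.6011, -0.0805, -0.0017]
tool_rot: [0.996, 0.095, 0.0, 0.002]
ft_force: [-0.4, -0.3, -0.4]
grip_width: 0.0007
grip_force: 0.0
```

arm_command(
  delta_pos=[
    [0,0,0.003],
    [0,-0.008,0.003],
    [0,-0.016,0.003],
    [0,-0.024,0.003],
    [0,-0.03,0.003],
    [0,-0.036,0.003],
    [0,-0.041,0.003],
    [0,-0.046,0.003],
    [0,-0.051,0.003],
    [0,-0.056,0.003],
    [0,-0.061,0.003],
    [0,-0.061,0.003],
  ],
  delta_rot=[
    [0,0,0],
    [0,0,0],
    [0,0,0],
    [0,0,0],
    [0,0,0],
    [0,0,0],
    [0,0,0],
    [0,0,0],
    [0,0,0],
    [0,0,0],
    [0,0,0],
    [0,0,0],
  ],
  gripper=[1,1,1,1,1,1,1,1,1,1,1,1],
)

```text
time: 16.22
position: [0.5894, -0.0197, -0.0045]
tool_rot: [0.995, 0.095, 0.0, 0.002]
ft_force: [-0.0, 1.0, 0.0]
grip_width: 0.0003
grip_force: 0.0
```

```bash
python3 - <<'E'
from pl import *
o=status.get_obs();p=np.array(o["position"]);print(p,p@u,p@v,o["ft_force"],o["moment"])
c=viewer.camera("top");r,e,w=plaque(c);print(r,np.array(e))
cv2.imwrite("pics/dbg.png",c["pixels"])
E
```

```text
[ 0.5894 -0.0197 -0.0045] 0.5756987900929885 -0.1283876726325899 [-0.027   0.953   0.0241] [-0.012   0.1984 -0.0032]
((642.0947875976562, 56.93751907348633), (21.3485107421875, 59.674659729003906), 1.1910309791564941) [ 0.6273  0.6508 -0.094  -0.0336]
```

```bash
cat >> pl.py <<'E'
def lmask(c):
    h,s,v_=cv2.split(cv2.cvtColor(c["pixels"],cv2.COLOR_BGR2HSV).astype(int))
    return ((h>=15)&(h<=26)&(v_>165)&(s>60)&(s<160)).astype(np.uint8)
def comps(c,z=.03,box=(.45,.72,-.2,.2)):
    m=cv2.morphologyEx(lmask(c),cv2.MORPH_CLOSE,np.ones((3,3)))
    n,l,st,ce=cv2.connectedComponentsWithStats(m)
    for i in range(1,n):
        if st[i,4]<40: continue
        y,x=np.nonzero(l==i); w=np.array([onz(c,a,b,z) for a,b in zip(x,y)])
        U,V=w@u,w@v
        if .48<U.mean()<.68 and -.18<V.mean()<.15: print(st[i,4],"u",U.min().round(4),U.max().round(4),"v",V.min().round(4),V.max().round(4))
E
python3 - <<'E'
from pl import *
for n in ("top","side"):
    c=viewer.camera(n);print(n);comps(c)
    c["pixels"]=cv2.imread(f"pics/{n}0.png");print("start");comps(c)
E
```

```text
top
48 u 0.6298 0.6508 v -0.094 -0.0665
start
118 u 0.5839 0.6311 v -0.0703 -0.0144
260 u 0.5174 0.5517 v -0.1241 -0.0183
side
47 u 0.6143 0.6316 v -0.0533 -0.0172
start
198 u 0.6353 0.691 v -0.1309 -0.0615
```

arm_command(
  delta_pos=[
    [0,0.015,0],
    [0,0.03,0],
    [0,0.045,0],
    [0,0.06,0],
    [0,0.06,0],
  ],
  delta_rot=[
    [0,0,0],
    [0,0,0],
    [0,0,0],
    [0,0,0],
    [0,0,0],
  ],
  gripper=[1,1,1,1,1],
)

```text
time: 16.78
position: [0.6032, -0.0845, -0.004]
tool_rot: [0.996, 0.093, 0.002, 0.003]
ft_force: [-0.1, -0.5, 0.2]
grip_width: 0.001
grip_force: 0.0
```

```bash
python3 - <<'E'
from pl import *
o=status.get_obs();p=np.array(o["position"]);print(p,p@u,p@v)
for n in ("top","side"):
    c=viewer.camera(n);print(n);comps(c)
    r,e,w=plaque(c);print(r,np.array(e))
    # v of plaque colour runs along lines of constant u
    h,s,V=cv2.split(cv2.cvtColor(c["pixels"],cv2.COLOR_BGR2HSV))
    for U in (.53,.56):
        q=[proj(c,U*u+t*v+.03*Z) for t in np.arange(-.15,.05,.01)]
        print(U,[(int(h[int(b),int(a)]),int(s[int(b),int(a)]),int(V[int(b),int(a)])) for a,b in q])
E
```

```text
[ 0.6032 -0.0845 -0.004 ] 0.5773023626030065 -0.19463117087699128
topTraceback (most recent call last):
  File "<stdin>", line 5, in <module>
  File "pl.py", line 8, in plaque
    k=max(cs,key=cv2.contourArea)[:,0,:]
      ~~~^^^^^^^^^^^^^^^^^^^^^^^^
ValueError: max() iterable argument is empty
```

arm_command(
  delta_pos=[
    [0,0,-0.025],
    [0,0,-0.05],
    [0,0,-0.08],
    [0,0,-0.11],
    [0,0,-0.14],
    [0,0,-0.17],
    [0,0,-0.2],
    [0,0,-0.2],
  ],
  delta_rot=[
    [0,0,0],
    [0,0,0],
    [0,0,0],
    [0,0,0],
    [0,0,0],
    [0,0,0],
    [0,0,0],
    [0,0,0],
  ],
  gripper=[1,1,1,1,1,1,1,1],
)

```text
time: 17.5
position: [0.6047, -0.0798, 0.2025]
tool_rot: [0.995, 0.095, 0.007, 0.004]
ft_force: [1.3, 0.2, 0.8]
grip_width: 0.0004
grip_force: 0.0
```

```bash
python3 - <<'E'
from pl import *
o=status.get_obs();p=np.array(o["position"]);print(p,p@u,p@v)
c=viewer.camera("top");comps(c)
try:
    r,e,w=plaque(c);print(r,np.array(e))
except Exception as x: print(x)
h,s,V=cv2.split(cv2.cvtColor(c["pixels"],cv2.COLOR_BGR2HSV))
for U in (.53,.56,.64):
    q=[proj(c,U*u+t*v+.03*Z) for t in np.arange(-.15,.06,.01)]
    print(U,[(int(h[int(b),int(a)]),int(s[int(b),int(a)]),int(V[int(b),int(a)])) for a,b in q])
E
```

```text
[ 0.6047 -0.0798  0.2025] 0.5796623304504476 -0.19030318855796935
1560 u 0.515 0.6559 v -0.1322 -0.0114
((588.29541015625, 37.120914459228516), (138.47628784179688, 118.3488540649414), 13.659543991088867) [ 0.515   0.6559 -0.1322 -0.0114]
0.53 [(14, 120, 117), (14, 120, 106), (14, 120, 159), (17, 105, 195), (17, 104, 194), (17, 105, 202), (15, 112, 166), (17, 105, 199), (17, 104, 199), (21, 88, 214), (17, 106, 193), (17, 105, 195), (17, 106, 205), (17, 107, 195), (14, 121, 171), (14, 121, 167), (14, 120, 170), (14, 120, 170), (14, 119, 173), (14, 118, 168), (14, 120, 161)]
0.56 [(14, 120, 121), (14, 121, 84), (16, 111, 168), (18, 102, 183), (13, 128, 147), (19, 103, 176), (17, 104, 196), (17, 106, 192), (17, 104, 194), (13, 126, 164), (17, 108, 186), (18, 99, 198), (17, 105, 204), (16, 111, 188), (14, 119, 148), (14, 119, 176), (14, 117, 174), (14, 122, 174), (14, 122, 170), (14, 122, 172), (14, 122, 167)]
0.64 [(135, 11, 48), (13, 121, 139), (15, 113, 122), (15, 117, 164), (17, 104, 197), (17, 105, 192), (17, 104, 201), (17, 105, 196), (17, 106, 197), (13, 125, 159), (17, 104, 196), (17, 105, 199), (17, 106, 193), (15, 117, 161), (14, 121, 131), (14, 121, 148), (14, 122, 151), (14, 122, 151), (14, 119, 150), (13, 120, 147), (13, 120, 147)]
```

The plaque hasn't moved: the fingers passed over it, so the real tip is at least 34 mm above the reported TCP. I go lower, watching the force.

arm_command(
  delta_pos=[
    [0,0,0.025],
    [0,0,0.05],
    [0,0,0.08],
    [0,0,0.11],
    [0,0,0.14],
    [0,0,0.17],
    [0,0,0.195],
    [0,0,0.203],
    [0,0,0.203],
  ],
  delta_rot=[
    [0,0,0],
    [0,0,0],
    [0,0,0],
    [0,0,0],
    [0,0,0],
    [0,0,0],
    [0,0,0],
    [0,0,0],
    [0,0,0],
  ],
  gripper=[1,1,1,1,1,1,1,1,1],
)

```text
time: 18.3
position: [0.5979, -0.0785, -0.0106]
tool_rot: [0.996, 0.095, -0.003, 0.0]
ft_force: [0.9, 0.1, 0.8]
grip_width: 0.0002
grip_force: 0.0
```

arm_command(
  delta_pos=[
    [0,0,0.003],
    [0,0,0.006],
    [0,0,0.009],
    [0,0,0.012],
    [0,0,0.012],
  ],
  delta_rot=[
    [0,0,0],
    [0,0,0],
    [0,0,0],
    [0,0,0],
    [0,0,0],
  ],
  gripper=[1,1,1,1,1],
)

```text
time: 18.72
position: [0.6014, -0.0797, -0.0188]
tool_rot: [0.996, 0.095, 0.001, 0.002]
ft_force: [0.3, -1.2, 0.3]
grip_width: 0.0005
grip_force: 0.0
```

arm_command(
  delta_pos=[
    [0,0,0.002],
    [0,0,0.004],
    [0,0,0.006],
    [0,0,0.008],
    [0,0,0.008],
  ],
  delta_rot=[
    [0,0,0],
    [0,0,0],
    [0,0,0],
    [0,0,0],
    [0,0,0],
  ],
  gripper=[1,1,1,1,1],
)

```text
time: 19.13
position: [0.6009, -0.0796, -0.0278]
tool_rot: [0.996, 0.095, 0.0, 0.002]
ft_force: [0.4, -0.4, -0.1]
grip_width: 0.0007
grip_force: 0.0
```

arm_command(
  delta_pos=[
    [0,-0.008,0],
    [0,-0.016,0],
    [0,-0.024,0],
    [0,-0.03,0],
    [0,-0.036,0],
    [0,-0.041,0],
    [0,-0.046,0],
    [0,-0.051,0],
    [0,-0.056,0],
    [0,-0.061,0],
    [0,-0.066,0],
    [0,-0.071,0],
  ],
  delta_rot=[
    [0,0,0],
    [0,0,0],
    [0,0,0],
    [0,0,0],
    [0,0,0],
    [0,0,0],
    [0,0,0],
    [0,0,0],
    [0,0,0],
    [0,0,0],
    [0,0,0],
    [0,0,0],
  ],
  gripper=[1,1,1,1,1,1,1,1,1,1,1,1],
)

```text
time: 20.13
position: [0.5882, -0.0099, -0.0274]
tool_rot: [0.996, 0.094, 0.001, 0.002]
ft_force: [0.5, -2.4, 1.7]
grip_width: 0.0006
grip_force: 1.2
```

```bash
python3 - <<'E'
from pl import *
o=status.get_obs();p=np.array(o["position"]);print(p,p@u,p@v,o["ft_force"],o["moment"])
for n in ("top","side"):
    c=viewer.camera(n); h,s,V=cv2.split(cv2.cvtColor(c["pixels"],cv2.COLOR_BGR2HSV))
    for U in (.53,.64):
        q=[proj(c,U*u+t*v+.03*Z) for t in np.arange(-.04,.07,.01)]
        print(U,[(int(h[int(b),int(a)]),int(s[int(b),int(a)]),int(V[int(b),int(a)])) for a,b in q])
E
```

```text
[ 0.5882 -0.0099 -0.0274] 0.5763811462787646 -0.1185671819363335 [ 0.4753 -2.3636  1.7168] [-0.4007  0.0946 -0.037 ]
0.53 [(106, 53, 92), (106, 55, 97), (105, 54, 95), (105, 54, 94), (105, 54, 94), (105, 55, 92), (104, 55, 92), (104, 56, 91), (106, 54, 90), (104, 54, 89), (106, 54, 89), (104, 50, 87)]
0.64 [(108, 48, 64), (104, 50, 66), (106, 55, 70), (107, 50, 72), (106, 51, 75), (104, 50, 77), (105, 52, 79), (105, 52, 79), (105, 50, 81), (107, 50, 81), (106, 52, 84), (106, 51, 85)]
0.53 [(23, 92, 250), (23, 95, 248), (22, 100, 246), (22, 102, 246), (16, 124, 226), (15, 129, 228), (15, 126, 230), (15, 126, 229), (15, 126, 228), (15, 129, 227), (16, 128, 227), (13, 126, 136)]
0.64 [(120, 64, 16), (107, 128, 18), (87, 115, 20), (109, 41, 68), (106, 44, 64), (110, 46, 67), (118, 44, 69), (14, 131, 214), (14, 133, 215), (14, 130, 212), (14, 129, 210), (14, 129, 140)]
```

```bash
cat >> pl.py <<'E'
def edge(c,U,z=.03):
    hsv=cv2.cvtColor(c["pixels"],cv2.COLOR_BGR2HSV); ts=np.arange(-.08,.115,.001)
    lab=''.join('P' if (hh>=19 and vv>180) else 'd' if vv<130 else '.' for hh,ss,vv in (hsv[int(round(b)),int(round(a))] for a,b in (proj(c,U*u+t*v+z*Z) for t in ts)))
    return ts[lab.rfind('P')] if 'P' in lab else None
def rep():
    o=status.get_obs();p=np.array(o["position"]);print(o["time"],"u,v,z",p@u,p@v,p[2],np.array(o["ft_force"]))
    c=viewer.camera("side");print("left edge v at u:",[(U,edge(c,U)) for U in (.53,.55,.57,.59,.62)])
E
python3 - <<'E'
from pl import *
rep()
c=viewer.camera("side");c["pixels"]=cv2.imread("pics/side0.png");print([(U,edge(c,U)) for U in (.53,.55,.57,.59,.62)])
E
```

```text
20.2333 u,v,z 0.5759577703823309 -0.11756517144511372 -0.02748929213783375 [-0.5802  0.4735 -0.1352]
left edge v at u: [(0.53, np.float64(-0.0009999999999999315)), (0.55, np.float64(0.009000000000000077)), (0.57, np.float64(0.008000000000000076)), (0.59, None), (0.62, None)]
[(0.53, np.float64(-0.01999999999999995)), (0.55, np.float64(-0.025999999999999954)), (0.57, np.float64(-0.05199999999999998)), (0.59, np.float64(-0.016999999999999946)), (0.62, np.float64(-0.037999999999999964))]
```

arm_command(
  delta_pos=[
    [0,-0.004,0],
    [0,-0.008,0],
    [0,-0.012,0],
    [0,-0.016,0],
    [0,-0.02,0],
    [0,-0.02,0],
  ],
  delta_rot=[
    [0,0,0],
    [0,0,0],
    [0,0,0],
    [0,0,0],
    [0,0,0],
    [0,0,0],
  ],
  gripper=[1,1,1,1,1,1],
)

```text
time: 20.83
position: [0.5837, 0.0107, -0.0276]
tool_rot: [0.995, 0.095, 0.001, 0.001]
ft_force: [0.2, -0.1, 0.2]
grip_width: 0.0004
grip_force: 0.0
```

```bash
python3 - <<'E'
from pl import *
rep()
E
```

```text
20.8333 u,v,z 0.5757382505798506 -0.09745182338216717 -0.027629356881183655 [ 0.2232 -0.1123  0.2409]
left edge v at u: [(0.53, np.float64(0.020000000000000087)), (0.55, np.float64(0.028000000000000094)), (0.57, np.float64(0.029000000000000095)), (0.59, None), (0.62, None)]
```

Pushing works: 20 mm of travel moved the plaque 20 mm, with about 80 mm to go.

arm_command(
  delta_pos=[
    [0,-0.005,0],
    [0,-0.01,0],
    [0,-0.015,0],
    [0,-0.02,0],
    [0,-0.025,0],
    [0,-0.03,0],
    [0,-0.035,0],
    [0,-0.04,0],
    [0,-0.045,0],
    [0,-0.05,0],
    [0,-0.055,0],
    [0,-0.06,0],
  ],
  delta_rot=[
    [0,0,0],
    [0,0,0],
    [0,0,0],
    [0,0,0],
    [0,0,0],
    [0,0,0],
    [0,0,0],
    [0,0,0],
    [0,0,0],
    [0,0,0],
    [0,0,0],
    [0,0,0],
  ],
  gripper=[1,1,1,1,1,1,1,1,1,1,1,1],
)

```text
time: 21.88
position: [0.5729, 0.069, -0.0277]
tool_rot: [0.996, 0.095, 0.001, 0.002]
ft_force: [0.4, -3.0, 1.4]
grip_width: 0.0003
grip_force: 1.4
```

```bash
python3 - <<'E'
from pl import *
rep()
E
```

```text
21.8833 u,v,z 0.575869848097009 -0.038193910582947334 -0.02769132091941673 [ 0.434  -3.0165  1.3843]
left edge v at u: [(0.53, np.float64(0.08300000000000014)), (0.55, np.float64(0.09000000000000015)), (0.57, np.float64(0.07800000000000014)), (0.59, None), (0.62, None)]
```

arm_command(
  delta_pos=[
    [0,-0.004,0],
    [0,-0.008,0],
    [0,-0.011,0],
    [0,-0.014,0],
    [0,-0.017,0],
  ],
  delta_rot=[
    [0,0,0],
    [0,0,0],
    [0,0,0],
    [0,0,0],
    [0,0,0],
  ],
  gripper=[1,1,1,1,1],
)

```text
time: 22.35
position: [0.5696, 0.0854, -0.0278]
tool_rot: [0.996, 0.095, 0.001, 0.002]
ft_force: [0.5, -3.5, 2.4]
grip_width: 0.0007
grip_force: 1.6
```

arm_command(
  delta_pos=[
    [0,-0.002,0],
    [0,-0.004,0],
  ],
  delta_rot=[
    [0,0,0],
    [0,0,0],
  ],
  gripper=[1,1],
)

```text
time: 22.52
position: [0.5712, 0.0879, -0.0276]
tool_rot: [0.995, 0.095, 0.003, 0.003]
ft_force: [5.3, -11.6, -0.5]
grip_width: 0.0011
grip_force: 5.6
```

arm_command(
  delta_pos=[
    [0,-0.0015,0],
    [0,-0.003,0],
  ],
  delta_rot=[
    [0,0,0],
    [0,0,0],
  ],
  gripper=[1,1],
)

```text
time: 22.68
position: [0.5739, 0.0893, -0.0272]
tool_rot: [0.995, 0.095, 0.006, 0.004]
ft_force: [7.5, -13.8, -2.4]
grip_width: -0.0
grip_force: 8.0
```

arm_command(
  delta_pos=[
    [0,0.01,0],
    [0,0.02,0],
    [0,0.035,0],
    [0,0.035,-0.03],
    [0,0.035,-0.07],
    [0,0.035,-0.11],
    [0,0.06,-0.15],
    [0,0.09,-0.19],
    [0,0.12,-0.23],
    [0,0.15,-0.25],
    [0,0.18,-0.25],
    [0,0.18,-0.25],
  ],
  delta_rot=[
    [0,0,0],
    [0,0,0],
    [0,0,0],
    [0,0,0],
    [0,0,0],
    [0,0,0],
    [0,0,0],
    [0,0,0],
    [0,0,0],
    [0,0,0],
    [0,0,0],
    [0,0,0],
  ],
  gripper=[1,1,1,1,1,1,1,1,1,1,1,1],
)

```text
time: 23.68
position: [0.605, -0.0909, 0.2264]
tool_rot: [0.996, 0.092, 0.005, 0.005]
ft_force: [0.3, -0.6, -0.9]
grip_width: 0.0007
grip_force: 0.0
```

```bash
cat >> pl.py <<'E'
def final():
    o=status.get_obs();p=np.array(o["position"]);print(o["time"],"u,v,z",p@u,p@v,p)
    c=viewer.camera("top")
    h,s,V=cv2.split(cv2.cvtColor(c["pixels"],cv2.COLOR_BGR2HSV).astype(int))
    m=((h>=15)&(h<=26)&(V>165)&(s>60)&(s<115)).astype(np.uint8); m[:130]=0;m[240:]=0;m[:,:270]=0;m[:,400:]=0
    m=cv2.morphologyEx(m,cv2.MORPH_CLOSE,np.ones((7,7)))
    cs,_=cv2.findContours(m,cv2.RETR_EXTERNAL,cv2.CHAIN_APPROX_NONE)
    k=max(cs,key=cv2.contourArea)[:,0,:]; w=np.array([onz(c,*q,.03)[:2] for q in k])
    r=cv2.minAreaRect((w*1000).astype(np.float32));print("plaque rect",r)
    U,VV=w@u[:2],w@v[:2];print("u",U.min(),U.max(),"v",VV.min(),VV.max())
    for a in np.arange(U.min()+.025,U.max()-.02,.015):
        q=VV[abs(U-a)<.004]; print("u%.3f left v %.4f right %.4f"%(a,q.max(),q.min()))
    # dark batten pixels
    d=((V<95)&(s>110)&(h<18)).astype(np.uint8); d[:150]=0;d[260:]=0;d[:,:270]=0;d[:,330:]=0
    n,l,st,ce=cv2.connectedComponentsWithStats(d); i=1+st[1:,4].argmax(); y,x=np.nonzero(l==i); b=np.array([onz(c,a,e,.036)[:2] for a,e in zip(x,y)])
    print("batten",cv2.minAreaRect((b*1000).astype(np.float32)))
    print("bar",[q for q in barpix(c) if q[0][1]<105])
E
python3 - <<'E'
from pl import *
final()
E
```

```text
23.6833 u,v,z 0.5779356097921052 -0.2012551197275628 [ 0.605  -0.0909  0.2264]
plaque rect ((573.8964233398438, 159.64151000976562), (137.36160278320312, 116.90471649169922), 10.074577331542969)
u 0.5245695674588554 0.66233217298893 v -0.008081114429714771 0.1095510412877398
u0.550 left v 0.1085 right -0.0053
u0.565 left v 0.1096 right -0.0068
u0.580 left v 0.1073 right -0.0063
u0.595 left v 0.1075 right -0.0069
u0.610 left v 0.1056 right -0.0065
u0.625 left v 0.1063 right -0.0080
u0.640 left v 0.1069 right -0.0081
batten ((542.180419921875, 225.12965393066406), (218.91709899902344, 44.690452575683594), 5.187039375305176)
bar [([325, 92, 52, 14, 286], array([350.9,  98.1]))]
```

The plaque is at 10.1° against the batten's about 10.4°, with its centre at v=0.0507 (flush is about 0.050), and the arm is still up. I'll seat it with one more gentle, more central push.

arm_command(
  delta_pos=[
    [0.003,-0.03,0],
    [0.006,-0.06,0],
    [0.01,-0.09,0.02],
    [0.01,-0.12,0.05],
    [0.01,-0.145,0.08],
    [0.01,-0.145,0.12],
    [0.01,-0.145,0.16],
    [0.01,-0.145,0.19],
    [0.01,-0.145,0.215],
    [0.01,-0.145,0.235],
    [0.01,-0.145,0.25],
    [0.01,-0.145,0.253],
  ],
  delta_rot=[
    [0,0,0],
    [0,0,0],
    [0,0,0],
    [0,0,0],
    [0,0,0],
    [0,0,0],
    [0,0,0],
    [0,0,0],
    [0,0,0],
    [0,0,0],
    [0,0,0],
    [0,0,0],
  ],
  gripper=[1,1,1,1,1,1,1,1,1,1,1,1],
)

```text
time: 24.73
position: [0.5797, 0.0611, -0.0347]
tool_rot: [0.995, 0.095, -0.004, 0.0]
ft_force: [0.5, 1.4, -0.1]
grip_width: 0.0007
grip_force: 0.0
```

```bash
python3 - <<'E'
from pl import *
o=status.get_obs();p=np.array(o["position"]);print(o["time"],"u,v,z",p@u,p@v,p,o["ft_force"])
delta(.588*u-.026*v-.027*Z,np.c_[u,-v,-Z])
E
```

```text
24.7333 u,v,z 0.5811775810716164 -0.04723260937181656 [ 0.5797  0.0611 -0.0347] [ 0.4645  1.3728 -0.0647]
from [ 0.5797  0.0611 -0.0347] t 24.7333 q [-0.0852  0.7935  1.6722 -0.0038  0.6837  1.2987]
target [ 0.5828  0.0832 -0.027 ] dpos [ 0.0071 -0.0212 -0.0078] drot [0.0095 0.4715 0.2148]
```

arm_command(
  delta_pos=[
    [0.003,0,-0.006],
    [0.005,-0.005,-0.006],
    [0.007,-0.01,-0.006],
    [0.007,-0.014,-0.006],
    [0.007,-0.018,-0.006],
    [0.007,-0.021,-0.006],
    [0.007,-0.021,-0.006],
  ],
  delta_rot=[
    [0,0,0],
    [0,0,0],
    [0,0,0],
    [0,0,0],
    [0,0,0],
    [0,0,0],
    [0,0,0],
  ],
  gripper=[1,1,1,1,1,1,1],
)

```text
time: 25.32
position: [0.5873, 0.0825, -0.0244]
tool_rot: [0.995, 0.095, 0.001, 0.002]
ft_force: [-0.3, -0.3, 0.9]
grip_width: 0.0004
grip_force: 0.0
```

arm_command(
  delta_pos=[
    [0,-0.001,0],
    [0,-0.002,0],
    [0,-0.003,0],
    [0,-0.004,0],
  ],
  delta_rot=[
    [0,0,0],
    [0,0,0],
    [0,0,0],
    [0,0,0],
  ],
  gripper=[1,1,1,1],
)

```text
time: 25.65
position: [0.5868, 0.0854, -0.0249]
tool_rot: [0.996, 0.094, 0.001, 0.002]
ft_force: [-0.1, -0.2, -0.0]
grip_width: 0.0002
grip_force: 0.0
```

arm_command(
  delta_pos=[
    [0,-0.001,0],
    [0,-0.002,0],
    [0,-0.003,0],
  ],
  delta_rot=[
    [0,0,0],
    [0,0,0],
    [0,0,0],
  ],
  gripper=[1,1,1],
)

```text
time: 25.9
position: [0.5862, 0.0885, -0.0249]
tool_rot: [0.996, 0.095, 0.001, 0.002]
ft_force: [-0.1, 0.8, 0.3]
grip_width: 0.0005
grip_force: 0.0
```

arm_command(
  delta_pos=[
    [0,-0.001,0],
    [0,-0.002,0],
    [0,-0.002,0],
  ],
  delta_rot=[
    [0,0,0],
    [0,0,0],
    [0,0,0],
  ],
  gripper=[1,1,1],
)

```text
time: 26.15
position: [0.5858, 0.0906, -0.0249]
tool_rot: [0.996, 0.095, 0.001, 0.002]
ft_force: [0.6, -0.1, 0.7]
grip_width: 0.0007
grip_force: 0.0
```

arm_command(
  delta_pos=[
    [0,-0.001,0],
    [0,-0.002,0],
    [0,-0.0025,0],
  ],
  delta_rot=[
    [0,0,0],
    [0,0,0],
    [0,0,0],
  ],
  gripper=[1,1,1],
)

```text
time: 26.4
position: [0.5871, 0.092, -0.0247]
tool_rot: [0.995, 0.095, 0.002, 0.002]
ft_force: [2.7, -5.2, -1.8]
grip_width: 0.0007
grip_force: 2.6
```

arm_command(
  delta_pos=[
    [0,-0.001,0],
    [0,-0.002,0],
    [0,-0.002,0],
  ],
  delta_rot=[
    [0,0,0],
    [0,0,0],
    [0,0,0],
  ],
  gripper=[1,1,1],
)

```text
time: 26.65
position: [0.5877, 0.0924, -0.0245]
tool_rot: [0.995, 0.095, 0.003, 0.004]
ft_force: [3.5, -8.7, -1.8]
grip_width: 0.0007
grip_force: 4.8
```

arm_command(
  delta_pos=[
    [0,-0.001,0],
    [0,-0.002,0],
    [0,-0.002,0],
  ],
  delta_rot=[
    [0,0,0],
    [0,0,0],
    [0,0,0],
  ],
  gripper=[1,1,1],
)

```text
time: 26.9
position: [0.5878, 0.0924, -0.0245]
tool_rot: [0.995, 0.096, 0.003, 0.005]
ft_force: [2.8, -15.0, -1.8]
grip_width: 0.0003
grip_force: 7.9
```

arm_command(
  delta_pos=[
    [0,0.008,0],
    [0,0.02,0],
    [0,0.035,0],
    [-0.005,0.035,-0.03],
    [-0.01,0.035,-0.07],
    [-0.01,0.035,-0.11],
    [-0.01,0.06,-0.15],
    [-0.01,0.09,-0.19],
    [-0.01,0.12,-0.23],
    [-0.01,0.15,-0.25],
    [-0.01,0.18,-0.25],
    [-0.01,0.18,-0.25],
  ],
  delta_rot=[
    [0,0,0],
    [0,0,0],
    [0,0,0],
    [0,0,0],
    [0,0,0],
    [0,0,0],
    [0,0,0],
    [0,0,0],
    [0,0,0],
    [0,0,0],
    [0,0,0],
    [0,0,0],
  ],
  gripper=[1,1,1,1,1,1,1,1,1,1,1,1],
)

```text
time: 27.9
position: [0.6122, -0.0892, 0.23]
tool_rot: [0.996, 0.092, 0.006, 0.006]
ft_force: [0.3, 0.6, 0.3]
grip_width: 0.0004
grip_force: 0.0
```

```bash
python3 - <<'E'
from pl import *
final()
E
```

```text
27.9 u,v,z 0.5852550772200672 -0.200934571443374 [ 0.6122 -0.0892  0.23  ]
plaque rect ((574.3467407226562, 160.4989013671875), (137.640869140625, 116.80098724365234), 10.40593433380127)
u 0.5254418908163855 0.6629677205594539 v -0.007074797881299103 0.10991455849476503
u0.550 left v 0.1085 right -0.0053
u0.565 left v 0.1096 right -0.0048
u0.580 left v 0.1073 right -0.0044
u0.595 left v 0.1099 right -0.0069
u0.610 left v 0.1085 right -0.0065
u0.625 left v 0.1063 right -0.0061
u0.640 left v 0.1069 right -0.0056
batten ((542.1842651367188, 225.0431671142578), (218.9371337890625, 44.690372467041016), 5.237433910369873)
bar [([325, 92, 52, 14, 289], array([350.9,  98.1]))]
```

```bash
python3 -c "
from rig import robot
print(robot.hand_in())"
```

```text
the job is handed in; nothing more can be done
None
```

I pushed the hold-down arm up past its balance point and it stays raised. I then pushed the plaque flush against the dark batten (10.4° against about 10.4°, stopping firmly at about 15 N) and handed the job in at 27.9 s; no verdict came back.

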